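Open a latched control box on the store-room bench

TASK

The grey control box lies on its back on the bench with its door facing up. Turn the black latch knob on the door clockwise by a quarter turn to release it, then swing the door all the way up and over until it stands open by itself, leaving the knob in its turned position. Leave the other things on the bench where they are.

Things in the scene. Friction and masses are not known exactly. Their poses are not given: they have to be found in the camera images.
- enclosure: Grey metal control box lying on its back, 220 (its x) by 280 (its y) by 100 mm high, open at the top under the door, fixed to the bench. Origin: centre of its underside. Its x axis points level from the door's latch side to its hinge side, z up. Small steel feet and cable glands stick out up to 25 mm at its y sides.
- door (a joint): Opening angle of the box's flat grey door, rad: 0 shut, 1.8 at its open stop, just beyond upright. Door: 224 mm from hinge to free edge, 286 mm along the hinge, 14 mm thick, about 0.5 kg. Held shut until the knob is turned; the knob is also the handle. The hinge is stiff: the door stays at whatever angle it is left; lifting it by the knob takes about 8 N.
- door_hinge (a point): Middle of the hinge line, 100 mm above the bench. The frame turns with the door (shut: parallel to the box's): the hinge line is its y axis, the door reaches to x = -224 mm, its inner face is at z = 0, outer face at z = 14 mm, the knob's axis at x = -180, y = 0 mm. Opening turns it about +y: the free edge rises and swings over towards the box's +x side.
- door_edge (a point): Middle of the door's free edge (the latch side), half-way through its thickness; moves with the door.
- latch (a joint): Angle of the black quarter-turn latch knob, rad: 0 to 0.25 at the start (latched), growing clockwise seen from outside the door (from above when shut), to a stop at 1.57. The door is free from about 1.1 rad. Light friction, 0.08 N m, no spring: it stays where it is left.
- knob_grip (a point): On the knob's axis, 32 mm above the door's outer face, a good grip height. Knob: round boss 40 mm across, 10 mm high, carrying a grip bar 52 long (this frame's y), 14 wide (x), 36 mm tall; top 46 mm above the door. z points out of the door; the frame turns with the knob. At joint 0 the bar lies along the hinge line. A flat fixed plug, 28 mm across, sits 95 mm beside it.
- tape_roll: Bystander: roll of brown tape lying flat, 104 mm across, 48 mm high, to the -y side of the box. Origin: centre of its underside.
- screwdriver: Bystander: screwdriver lying on the bench at the +y side of the box. Origin: under its middle.
- wrench: Bystander: flat steel wrench lying on the bench in front of the box's latch side. Origin: under its middle.
- spray_can: Bystander: bare metal can, 66 mm across, 190 mm tall. Origin: centre of its underside.
- mug: Bystander: white mug, 80 mm across, 95 mm tall. Origin: centre of its underside.
- battery_pack: Bystander: black battery pack, 120 by 75 by 75 mm. Origin: centre of its underside.

How it is judged (in metres and radians):
On the way, in this order (a step that is already met when the one before it is completed fails the run):
1. the knob is turned clockwise to at least 1.2 rad while the door is still shut (below 0.1 rad) (value of joint latch above 1.2 rad and value of joint door below 0.1 rad), for 0.1 s.
2. the door is lifted clear, past 0.4 rad, with the knob still turned (value of joint door above 0.4 rad and value of joint latch above 0.9 rad), for 0.1 s.
At the end, for the whole second after the job is handed in: The door stands open by itself at 1.45 rad (83 degrees) or more, at rest, with the knob still turned (0.9 rad or more) (value of joint door above 1.45 rad and velocity of joint door between -0.05 and 0.05 rad/s and value of joint latch above 0.9 rad); the robot touches nothing.
It fails at once if a bystander is moved more than 40 mm (distance of any of tape_roll, screwdriver, wrench, spray_can, mug, battery_pack from where it was at the start of the episode above 0.04 m).
It also fails if it takes over 58 s, if anything falls off the work surface, if the arm or the gripper's body presses on something with over 40 N, if the wrist force passes 120 N, or if a joint passes its speed limit or range.

ROBOT

A 7-joint arm with a two-finger parallel gripper is mounted at the origin on the work surface. World frame = base frame: x ahead of the robot, y to its left, z up, the work surface at z = 0. Lengths are in m, angles in degrees, forces in N, time in s.
With the tool pointing down it reaches from about 0.35 to 0.775 m from the base axis. Payload 3.1 kg.
Tool frame: the origin (TCP) lies on the centre line of the jaws, within the pads' length; the fingertips stand 17 mm ahead of it and the grasp point (between the pads) lies 2 mm behind it (robot.tip_reach is the distance from the TCP to the fingertips, in m); z points along the fingers, y is the line along which they close (so a half turn about z gives the same grasp; the last joint's range is limited). The gripper opens to 85 mm and grips with 20 to 120 N. Pads are 22 mm wide; open, the fingers measure 114 mm over their backs; the gripper's body (76 mm by 85 mm) begins 54 mm behind the grasp point. The pads swing forward as they close: fully open they stand 13 mm farther back than shut.
Start: joints at [63.043, 17.813, 0.802, 86.603, -0.252, 75.585, -1.558], TCP at [0.229, -0.5, 0.248] pointing down, gripper open.
Joint ranges: [-154.91, 154.91], [-16.99, 109.72], [-72.82, 74.43], [7.12, 147.25], [-82.49, 262.49], [11.32, 116.49], [-174.64, 174.64]. Speed limits (degrees/s): [159.86, 159.86, 180, 180, 180, 180, 180].

INTERFACE

Orientations are given as [roll, pitch, yaw] about the fixed x, y, z axes, in that order (R = Rz(yaw) Ry(pitch) Rx(roll)).
In Python, from station import robot, fingers, vision, workorder, recognise gives the robot as it stands. Calls block until the motion is done:
- robot.move_to(position, orientation): joint-space move of the TCP to a pose.
- robot.line_to(position, orientation=None, velocity=0.15, f_stop=None): straight line of the TCP; orientation=None keeps the orientation; velocity is the mean speed in m/s. With f_stop (N) it stops when the force on the tool has changed by that much, and returns True; else False.
- robot.move_j(angles): joint-space move.
- fingers.gripper_to(opening, force=None): opening from 0.0 (shut) to 1.0 (fully open); force is the grip in N (None keeps the last); returns when the fingers have stopped.
- robot.pause(seconds).
- robot.inverse_kinematics(position, orientation): joint angles nearest the present ones, or None.
- vision.grab_frame(name): name is "scene" or "side" or "wrist"; returns the picture (480x640x3 uint8, red, green, blue); there is no depth.
- vision.calibration(name): a dict with "mtx" (3x3 intrinsics, pixels), "extrinsics" (4x4, takes a point from world to camera coordinates); the wrist camera has in their place "T_tool_cam" (4x4, takes a point from camera to tool coordinates, whose origin is the TCP and whose axes are the flange's). Camera axes: x right, y up, looking along -z (the intrinsics and any distortion apply to the point x, -y, -z); pixel columns grow to the right and rows downward; lengths in m; the calibration is good to about 2 mm. A picture is of the moment at which its call begins: read the wrist's pose just before it. calibration takes no time and is no camera call.
A pose or a line that the arm cannot do raises robot.PlanningError and nothing moves.
- workorder.close_job(): hands the job in; it is judged then, once.
Trained networks look in the newest picture that a camera, given by its name, has taken for a name from the list of things; names that differ only in an ending like _2 or _b are one class to them, and where a whole thing is asked for, a point or a joint stands for the part that bears it (a point fixed in the world has none). Each returns a list of dicts, best first, with "p" (0 to 1); they miss things now and then, are a little off and sometimes report something else, mostly with a low value. They report only what shows in the picture. A call takes as long as a camera call.
- recognise(label, camera): "rect" ([centre column, centre row, width, height] in pixels, round what is visible of it).
Readings, each from a call of its own:
- robot.current_time_s(): time.
- robot.current_joint_positions(): joint angles.
- robot.current_dq(): joint speeds.
- robot.current_joint_torque(): joint torques, N m.
- robot.current_tool_pos(): TCP position.
- robot.current_eef_rot(): TCP orientation.
- robot.current_contact_force(): force on the tool from outside, world axes, zero at the start.
- robot.current_torque(): the same for the moment, N m.
- robot.current_finger_gap(): opening from 0.0 (shut) to 1.0 (fully open).
- robot.current_gripper_force(): force on a finger pad.
Only numpy, scipy, OpenCV 4.12 (cv2) and the standard library are available. Lean on these libraries where they do the work, as an engineer would, in place of code of your own. Each camera call takes 0.05 s, during which the arm holds its last target. There are 200 camera calls.

## Working session

There is one attempt and no reset: what is moved stays moved. The work goes in short steps, each a Python script; the robot and the scene stay as the last script left them, time stands still between calls to the robot, and variables do not carry over. Pictures are saved under pics/ and viewed, at most 10 in all, crops included, and the job is handed in when it is done.

```bash
mkdir -p pics; ls
python3 - <<'E'
from station import robot, fingers, vision, workorder, recognise
import cv2, numpy as np
for c in ("scene","side"):
    im=vision.grab_frame(c); cv2.imwrite(f"pics/{c}0.png",im[...,::-1])
    for l in ("enclosure","latch","door","spray_can","mug","battery_pack"):
        print(c,l,[(np.round(d["rect"]).tolist(),round(d["p"],2)) for d in recognise(l,c)][:2])
    k=vision.calibration(c); print({a:np.round(b,3).tolist() if b is not None else None for a,b in k.items()})
print(vision.calibration("wrist"))
print(robot.current_time_s())
E
```

```text
pics
scene enclosure [([306.0, 265.0, 152.0, 114.0], 0.78)]
scene latch [([313.0, 218.0, 22.0, 22.0], 0.88)]
scene door [([304.0, 250.0, 141.0, 83.0], 0.64)]
scene spray_can [([522.0, 322.0, 59.0, 88.0], 0.65), ([133.0, 239.0, 40.0, 49.0], 0.32)]
scene mug [([134.0, 238.0, 36.0, 50.0], 0.76)]
scene battery_pack [([173.0, 210.0, 45.0, 48.0], 0.73)]
{'mtx': [[496.88, 0.0, 310.776], [0.0, 496.88, 242.07], [0.0, 0.0, 1.0]], 'extrinsics': [[-0.414, 0.91, 0.0, 0.232], [-0.564, -0.257, 0.785, 0.222], [0.714, 0.324, 0.62, -1.604], [0.0, 0.0, 0.0, 1.0]]}
side enclosure [([327.0, 268.0, 146.0, 142.0], 0.71)]
side latch [([356.0, 242.0, 18.0, 24.0], 0.89)]
side door [([324.0, 251.0, 150.0, 94.0], 0.67)]
side spray_can [([128.0, 366.0, 69.0, 103.0], 0.64), ([328.0, 271.0, 144.0, 138.0], 0.2)]
side mug [([401.0, 184.0, 39.0, 40.0], 0.62), ([129.0, 366.0, 65.0, 104.0], 0.27)]
side battery_pack [([454.0, 202.0, 48.0, 37.0], 0.57)]
{'mtx': [[453.261, 0.0, 318.033], [0.0, 453.261, 236.933], [0.0, 0.0, 1.0]], 'extrinsics': [[-0.749, -0.663, -0.019, 0.438], [0.364, -0.436, 0.823, -0.308], [-0.554, 0.609, 0.568, -0.763], [0.0, 0.0, 0.0, 1.0]]}
{'mtx': array([[399.09250633,   0.        , 321.9022233 ],
       [  0.        , 399.09250633, 238.76454088],
       [  0.        ,   0.        ,   1.        ]]), 'T_tool_cam': array([[ 2.23659634e-04,  9.60240809e-01,  2.79172954e-01,
         6.97997609e-02],
       [ 9.99999969e-01, -2.45887545e-04,  4.46018414e-05,
         7.34972771e-04],
       [ 1.11473661e-04,  2.79172935e-01, -9.60240834e-01,
        -1.25536675e-01],
       [ 0.00000000e+00,  0.00000000e+00,  0.00000000e+00,
         1.00000000e+00]])}
0.7
```

View pics/scene0.png

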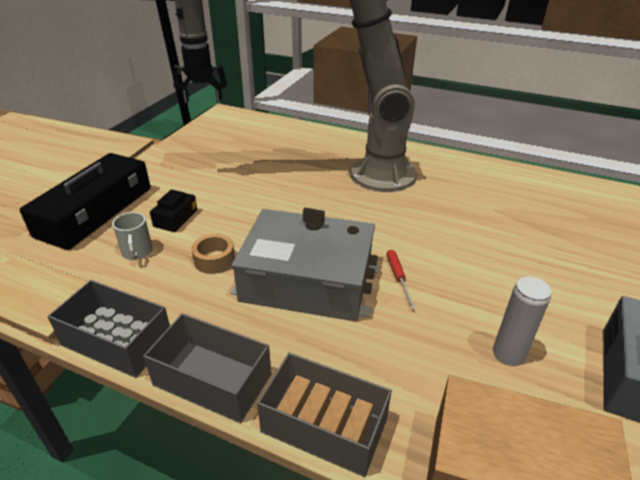

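View pics/side0.png

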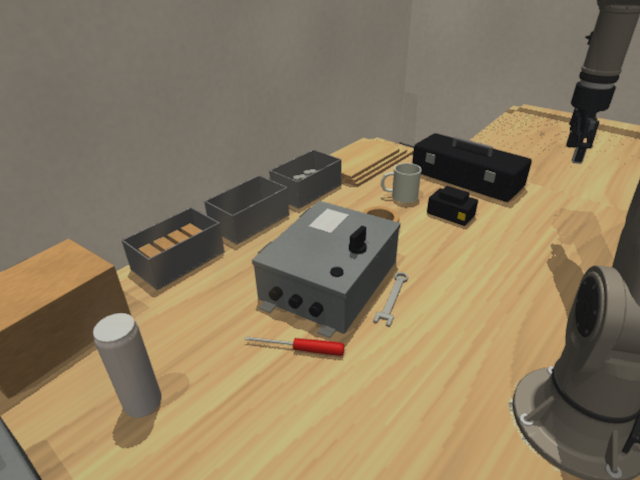

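The scene view shows the grey box with the knob at (313,218), the plug at (352,230) and the label at (272,250). In the side view the knob is at (357,240) and the plug at (337,272), with the latch edge facing the robot.

```bash
cat > h.py <<'E'
from station import robot, fingers, vision, workorder, recognise
import cv2, numpy as np
from scipy.spatial.transform import Rotation as R
def ray(c,uv,Twc=None):
    k=vision.calibration(c)
    T=np.linalg.inv(k["extrinsics"]) if Twc is None else Twc
    d=np.linalg.inv(k["mtx"])@[uv[0],uv[1],1]; d=np.array([d[0],-d[1],-d[2]])
    return T[:3,3],T[:3,:3]@d
def onz(c,uv,z,Twc=None):
    o,d=ray(c,uv,Twc); return o+d*(z-o[2])/d[2]
def wristT():
    T=np.eye(4);T[:3,:3]=R.from_euler("xyz",robot.current_eef_rot(),degrees=True).as_matrix();T[:3,3]=robot.current_tool_pos()
    return T@vision.calibration("wrist")["T_tool_cam"]
E
python3 - <<'E'
from h import *
np.set_printoptions(precision=3,suppress=True)
for c,pts in (("scene",dict(plug=(352.5,230.5),fl=(260,210.5),fr=(375.5,222),nr=(359,289.5),nl=(238,270))),("side",dict(plug=(337,272),c1=(399,237),c2=(350,298),c3=(258,260),c4=(321,204)))):
    for n,p in pts.items(): print(c,n,onz(c,p,.114))
for c,p in (("scene",(313,218)),("side",(356.5,241))): print(c,"knob",onz(c,p,.14))
E
```

```text
scene plug [0.472 0.068 0.114]
scene fl [ 0.489 -0.171  0.114]
scene fr [0.417 0.107 0.114]
scene nr [0.654 0.151 0.114]
scene nl [ 0.705 -0.105  0.114]
side plug [0.472 0.066 0.114]
side c1 [ 0.445 -0.119  0.114]
side c2 [0.404 0.11  0.114]
side c3 [0.625 0.143 0.114]
side c4 [ 0.676 -0.117  0.114]
scene knob [ 0.497 -0.023  0.14 ]
side knob [ 0.486 -0.016  0.14 ]
```

Run:
```python
from h import *
np.set_printoptions(precision=3,suppress=True)
print(robot.current_eef_rot())
robot.move_to([.47,0.0,.34],[180,0,12.5])
T=wristT(); im=vision.grab_frame("wrist"); cv2.imwrite("pics/w0.png",im[...,::-1])
print(T,[ (d["rect"],d["p"]) for d in recognise("latch","wrist")])
print(robot.current_joint_positions(),robot.current_time_s())
```

```text
[179.995   0.003  24.571]
[[ 0.214  0.938  0.273  0.539]
 [-0.977  0.206  0.06   0.013]
 [ 0.    -0.28   0.96   0.465]
 [ 0.     0.     0.     1.   ]] [([357.8, 189.8, 69.9, 48.2], 0.98)]
[ 26.178   8.429 -32.319  87.002   4.517  85.907 -83.824] 2.825
```

View pics/w0.png

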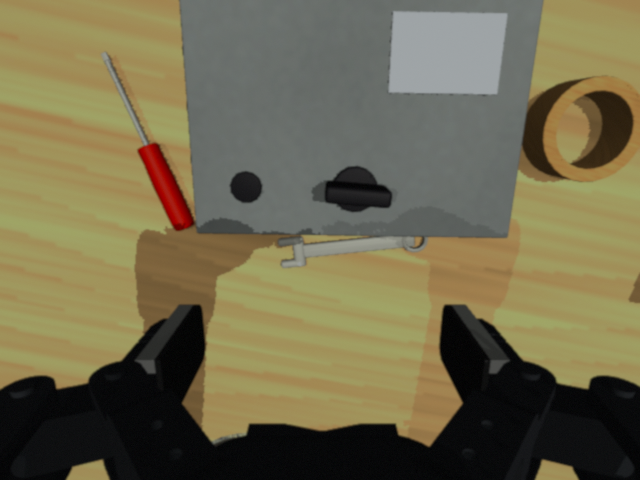

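The wrist view shows the latch edge from (197,233) to (508,237), the plug at (246,187), the boss centre near (355,187), and the bar top running about (328,192) to (391,198).

Run:
```python
from h import *
np.set_printoptions(precision=4,suppress=True)
T=wristT()
f=lambda u,z:onz("wrist",u,z,T)
a,b=f((197,233),.114),f((508,237),.114)
p=f((246,187),.114); k=f((355,187),.124)
b1,b2=f((328,193),.16),f((391,198),.16)
print(a,b,p,k,b1,b2)
e=a-b; print("len",np.linalg.norm(e),"yaw",np.degrees(np.arctan2(-e[0],e[1])))
e2=p-k; print("plug",np.linalg.norm(e2[:2]),np.degrees(np.arctan2(-e2[0],e2[1])))
e3=b1-b2; print("bar",np.linalg.norm(e3),np.degrees(np.arctan2(-e3[0],e3[1])),(b1+b2)/2)
yaw=np.arctan2(-e[0],e[1]); X=np.array([np.cos(yaw),np.sin(yaw),0]);Y=np.array([-X[1],X[0],0])
m=(a+b)/2; print("knob from edge",m[:2]+.044*X[:2])
im=vision.grab_frame("wrist"); c=cv2.resize(im[150:230,300:420],None,fx=5,fy=5,interpolation=cv2.INTER_CUBIC); c=cv2.convertScaleAbs(c,alpha=2.5); cv2.imwrite("pics/w1.png",c[...,::-1])
# IK study
K=m+.044*X; H=m+.224*X; H[2]=.1
def rot(al,s,yw=0): # tool z tilted al forward from down, tool y = s*Y
    z=-np.cos(al)*np.array([0,0,1])+np.sin(al)*X; y=s*Y
    return R.from_matrix(np.c_[np.cross(y,z),y,z]).as_euler("xyz",degrees=True)
for s in (1,-1):
  print("lift s",s)
  for th in (0,.3,.5,.7,.9,1.2,1.5,1.65):
    r=[]
    for al in np.radians(range(-60,121,15)):
      g=H+R.from_rotvec(th*Y).apply(-.18*X+[0,0,.046])
      q=robot.inverse_kinematics(g,rot(al,s)); r.append("." if q is None else "O")
    # push: TCP 20 mm below inner face at r=.19
    r2=[]
    for al in np.radians(range(-60,121,15)):
      g=H+R.from_rotvec(th*Y).apply(-.20*X+[0,0,-.02]) 
      q=robot.inverse_kinematics(g-.01*X,rot(al,s)); r2.append("." if q is None else "O")
    print(th,"".join(r),"".join(r2))
```

```text
[0.4197 0.1034 0.114 ] [ 0.4769 -0.1752  0.114 ] [0.4709 0.0665 0.114 ] [ 0.4929 -0.0264  0.124 ] [ 0.4887 -0.003   0.16  ] [ 0.4954 -0.0514  0.16  ]
len 0.2843853977757006 yaw 11.607912601118827
plug 0.09544702228742233 13.309042390672731
bar 0.04890349029096004 7.80165531347676 [ 0.492  -0.0272  0.16  ]
knob from edge [ 0.4914 -0.0271]
lift s 1
0 .OOOOOOO...OO OOOOOOO....OO
0.3 ..OOOOOOO...O .OOOOOOO...O.
0.5 ..OOOOOOO...O .OOOOOOO....O
0.7 ..OOOOOOOO.OO ..OOOOOOO...O
0.9 ...OOOOOOOOOO ..OOOOOOO...O
1.2 ...OOOOOOOOOO ...OOOOOOO.OO
1.5 ....OOOOOOOOO ...OOOOOOOOOO
1.65 ....OOOOOOOOO ...OOOOOOOOOO
lift s -1
0 .OOOOOOO...OO OOOOOOO....OO
0.3 ..OOOOOOO...O .OOOOOOO...O.
0.5 ..OOOOOOO...O .OOOOOOO....O
0.7 ..OOOOOOOO.OO ..OOOOOOO...O
0.9 ...OOOOOOOOOO ..OOOOOOO...O
1.2 ...OOOOOOOOOO ...OOOOOOO.OO
1.5 ....OOOOOOOOO ...OOOOOOOOOO
1.65 ....OOOOOOOOO ...OOOOOOOOOO<sys>:0: UserWarning: Gimbal lock detected. Setting third angle to zero since it is not possible to uniquely determine all angles.
```

View pics/w1.png

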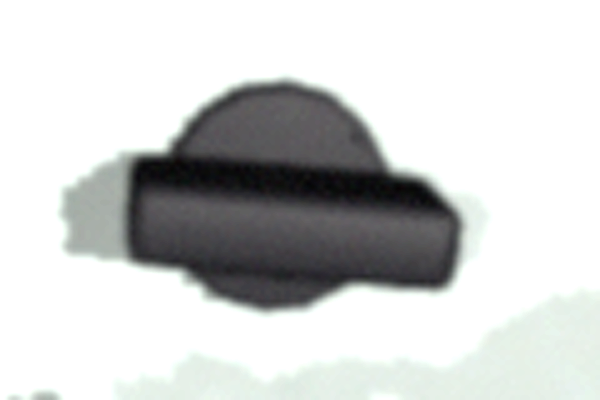

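The close-up shows the bar top from about (327,196) to (391,200), so the bar yaw is about 8° against the box's 12°. The latch therefore starts at roughly 4°.

```bash
cat >> h.py <<'E'
YAW=np.radians(12.); X=np.array([np.cos(YAW),np.sin(YAW),0]);Y=np.array([-X[1],X[0],0]);Z=np.array([0,0,1.])
K=np.array([.4918,-.0268,.147]); H=K+.18*X; H[2]=.1
def rot(al,s=-1):
    z=-np.cos(al)*Z+np.sin(al)*X; y=s*Y
    return R.from_matrix(np.c_[np.cross(y,z),y,z]).as_euler("xyz",degrees=True)
E
python3 - <<'E'
from h import *
np.set_printoptions(precision=0,suppress=True)
for y in (98,12,-82,-168):
    q=robot.inverse_kinematics(K,[180,0,y]); print(y,None if q is None else np.array(q))
E
```

```text
98 [ 32.  20. -39. 103.  14.  62.  -4.]
12 [ 26.  19. -30. 103.  11.  61. -87.]
-82 [ -33.   19.   43.  105.  -15.   61. -156.]
-168 [ 42.  24. -53. 103.  22.  64.  84.]
```

Run:
```python
from h import *
np.set_printoptions(precision=3,suppress=True)
fingers.gripper_to(1.0,60)
robot.move_to(K+[0,0,.09],[180,0,98])
print(robot.line_to(K,velocity=.12,f_stop=15), robot.current_tool_pos())
fingers.gripper_to(0,60)
print("gap",robot.current_finger_gap(),robot.current_gripper_force(),robot.current_contact_force())
for y in (80,62,44,28,13):
    robot.line_to(K,[180,0,y],velocity=.1)
    print(y,np.array(robot.current_torque()),np.array(robot.current_contact_force()),robot.current_eef_rot()[2],robot.current_time_s())
im=vision.grab_frame("side"); cv2.imwrite("pics/s1.png",cv2.resize(im[160:360,220:460],None,fx=3,fy=3)[...,::-1])
```

```text
False [ 0.493 -0.027  0.148]
gap 0.1514762901558309 58.93326938152313 [-1.567 -0.749  3.629]
80 [-0.088  0.774 -0.081] [-3.4   -0.581  5.642] 80.10418579346866 6.4167
62 [-0.071  0.855 -0.049] [-4.59  -0.162  6.21 ] 62.10741947656088 6.8833
44 [-0.036  1.031 -0.078] [-5.439  0.394  7.018] 44.12047584307001 7.35
28 [ 0.027  1.12  -0.044] [-5.262  0.214  7.448] 28.12869617968872 7.7833
13 [ 0.145  1.085 -0.058] [-5.385  0.113  8.177] 13.140317853514027 8.1917
```

View pics/s1.png

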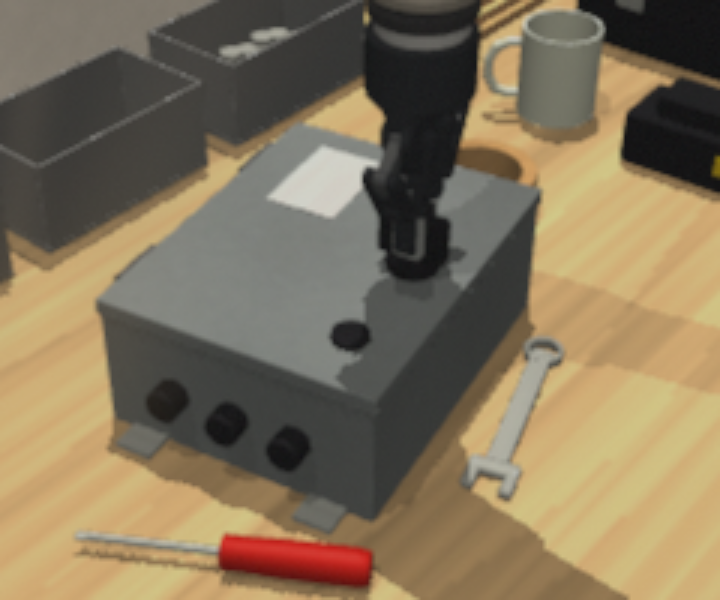

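The gripper is on the knob at about (410,250), turned with the bar along the box's x axis, and the door is still shut. Next I lift along the arc.

Run:
```python
from h import *
np.set_printoptions(precision=1,suppress=True)
robot.pause(.15)
for th in np.arange(.1,.81,.1):
    g=H+R.from_rotvec(th*Y).apply(K-H)
    try: robot.line_to(g,rot(-min(th,.5)),velocity=.08)
    except robot.PlanningError as e: print("plan",th,e); break
    print(round(th,2),np.array(robot.current_contact_force()),np.array(robot.current_torque()),round(robot.current_finger_gap(),3),robot.current_time_s())
im=vision.grab_frame("side"); cv2.imwrite("pics/s2.png",im[60:400,180:560][...,::-1])
```

```text
0.1 [-6.2  0.3  3.1] [0.1 0.8 0. ] 0.151 8.775
0.2 [-5.7  0.3  3.6] [ 0.1  0.8 -0. ] 0.15 9.1583
0.3 [-6.3  0.1  3.4] [ 0.1  0.9 -0. ] 0.156 9.5417
0.4 [-5.9 -0.4  2.8] [ 0.1  0.9 -0.1] 0.15 9.925
0.5 [-6.6 -0.5  3.2] [ 0.2  0.9 -0. ] 0.156 10.3083
0.6 [-5.8  0.   1.5] [ 0.1  1.4 -0.2] 0.153 10.6917
0.7 [-6.1 -0.4 -0.5] [ 0.1  1.4 -0.2] 0.154 11.075
0.8 [-5.6 -0.1 -0.1] [ 0.1  1.2 -0.2] 0.152 11.4583
```

View pics/s2.png

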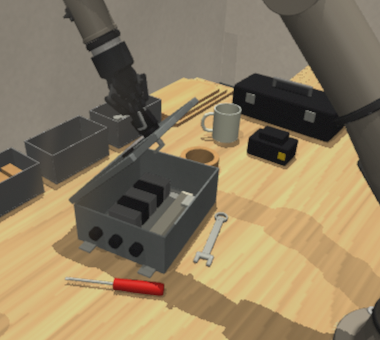

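The door is open to about 0.8 rad and held in the grip. Now I release it, go round to the robot side and push the inner face with the shut fingertips.

```bash
cat >> h.py <<'E'
AL=np.radians(60)
def push(th,al=AL,r=.17,off=.013,back=0):
    tip=H+R.from_rotvec(th*Y).apply(-r*X-off*Z)
    z=-np.cos(al)*Z+np.sin(al)*X
    return tip-(.017+back)*z
E
python3 - <<'E'
from h import *
np.set_printoptions(precision=3,suppress=True)
fingers.gripper_to(1.0)
z=R.from_euler("xyz",robot.current_eef_rot(),degrees=True).as_matrix()[:,2]
p=np.array(robot.current_tool_pos()); 
robot.line_to(p-.1*z,velocity=.15)
print(robot.current_tool_pos(),robot.current_contact_force(),robot.current_time_s())
fingers.gripper_to(0)
for al in (45,50,55,60,65):
  a=np.radians(al); print(al,[ "O" if robot.inverse_kinematics(push(t,a,back=b),rot(a)) is not None else "." for t,b in ((.6,.1),(.6,.06),(.6,0),(.8,0),(1,0),(1.2,0),(1.4,0),(1.6,0),(1.7,0))])
for al in (0,20,40):
  print(al,[robot.inverse_kinematics(K-X*dx+Z*.28,rot(np.radians(al))) is not None for dx in (0,.05,.1,.15)])
im=vision.grab_frame("side"); cv2.imwrite("pics/s3.png",im[60:400,180:560][...,::-1])
E
```

```text
Traceback (most recent call last):
station.PlanningError: the arm cannot follow that straight line within its joint ranges
```

Run:
```python
from h import *
np.set_printoptions(precision=3,suppress=True)
p=np.array(robot.current_tool_pos())
for d,al in ((.12*Z+.03*X,-.5),(.12*Z+.03*X,-.25),(.12*Z,-.25),(.12*Z,0)):
    try: robot.line_to(p+d,rot(al),velocity=.15); print("ok",d,al); break
    except robot.PlanningError: pass
print(p,robot.current_tool_pos(),robot.current_contact_force(),robot.current_time_s())
fingers.gripper_to(0)
for al in (45,50,55,60,65):
  a=np.radians(al); print(al,"".join("O" if robot.inverse_kinematics(push(t,a,back=b),rot(a)) is not None else "." for t,b in ((.6,.1),(.6,.06),(.6,0),(.8,0),(1,0),(1.2,0),(1.4,0),(1.6,0),(1.7,0))))
for al in (0,20,40):
  print(al,[robot.inverse_kinematics(K-X*dx+Z*.28,rot(np.radians(al))) is not None for dx in (0,.05,.1,.15)])
im=vision.grab_frame("side"); cv2.imwrite("pics/s3.png",im[60:400,180:560][...,::-1])
```

```text
ok [0.   0.   0.12] -0.25
[ 0.578 -0.008  0.262] [ 0.578 -0.008  0.38 ] [ 0.375  0.391 -0.02 ] 13.15
45 .OOOOOOOO
50 .OOOOOOOO
55 ..OOO....
60 ..OOOOOOO
65 ...OOOOOO
0 [True, True, True, True]
20 [True, True, True, False]
40 [True, False, False, False]
```

View pics/s3.png

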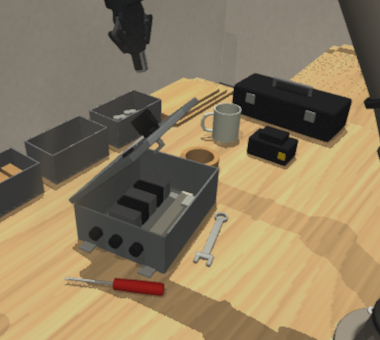

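The door stays at about 0.8 rad. I will push with a 50° tilt.

Run:
```python
from h import *
np.set_printoptions(precision=3,suppress=True)
a=np.radians(50)
robot.move_to(K-.1*X+.28*Z,rot(0))
try: robot.line_to(push(.6,a,back=.06),rot(a),velocity=.15)
except robot.PlanningError: print("line refused"); robot.move_to(push(.6,a,back=.06),rot(a))
print(robot.current_tool_pos(),push(.6,a,back=.06),robot.current_contact_force(),robot.current_joint_positions())
print(robot.line_to(push(.6,a),velocity=.1,f_stop=10),robot.current_contact_force(),robot.current_time_s())
im=vision.grab_frame("side"); cv2.imwrite("pics/s4.png",im[60:400,180:560][...,::-1])
```

```text
[ 0.466 -0.032  0.235] [ 0.466 -0.032  0.235] [ 0.446 -0.294  0.92 ] [  2.2   -14.831  13.871 140.946 -67.776  19.889  -2.201]Traceback (most recent call last):
  File "<stdin>", line 8, in <module>
station.PlanningError: the arm cannot follow that straight line within its joint ranges
```

Run:
```python
from h import *
np.set_printoptions(precision=0,suppress=True)
q0=np.array(robot.current_joint_positions())
for al in (30,35,40,45,50,55,60):
  a=np.radians(al); print(al)
  for t,b in ((.6,.06),(.6,.03),(.6,0),(.8,0),(1.1,0),(1.4,0),(1.65,0)):
    q=robot.inverse_kinematics(push(t,a,back=b),rot(a)); print("  ",t,b,None if q is None else (np.array(q),round(np.abs(q-q0).max())))
```

```text
30
   0.6 0.06 (array([ 22.,  -7., -12., 120., -19.,  40., -57.]), 54)
   0.6 0.03 (array([ 21.,  -4., -12., 121., -19.,  35., -57.]), 55)
   0.6 0 (array([ 18.,  -0., -11., 122., -19.,  31., -57.]), 55)
   0.8 0 (array([ 20.,   0., -14., 117., -16.,  35., -62.]), 59)
   1.1 0 (array([ 23.,   3., -19., 110., -11.,  39., -68.]), 65)
   1.4 0 (array([ 24.,   8., -24., 102.,  -5.,  42., -74.]), 72)
   1.65 0 (array([ 19.,  12., -21.,  96.,  -2.,  43., -78.]), 75)
35
   0.6 0.06 (array([ 18., -10.,  -6., 126., -26.,  34., -49.]), 47)
   0.6 0.03 (array([ 17.,  -6.,  -7., 126., -27.,  29., -48.]), 46)
   0.6 0 (array([ 15.,  -2.,  -7., 127., -29.,  25., -46.]), 44)
   0.8 0 (array([ 16.,  -2.,  -9., 122., -24.,  28., -53.]), 50)
   1.1 0 (array([ 18.,   1., -13., 115., -18.,  32., -60.]), 58)
   1.4 0 (array([ 18.,   5., -16., 107., -13.,  35., -67.]), 65)
   1.65 0 (array([ 15.,  10., -15., 101.,  -9.,  36., -71.]), 69)
40
   0.6 0.06 (array([ 13., -12.,  -0., 131., -35.,  28., -39.]), 36)
   0.6 0.03 (array([ 13.,  -8.,  -1., 131., -40.,  24., -35.]), 32)
   0.6 0 (array([  8.,  -3.,   
[... 1208 characters left out ...]
17., -26.]), 24)
55
   0.6 0.06 None
   0.6 0.03 (array([-38., -15.,  50., 146., 243.,  13.,  51.]), 311)
   0.6 0 (array([-48.,  -8.,  61., 145., 236.,  20.,  57.]), 303)
   0.8 0 (array([-50., -11.,  59., 141., 240.,  12.,  50.]), 308)
   1.1 0 (array([ 10.,  -3.,   1., 133., 262.,  18.,  22.]), 330)
   1.4 0 None
   1.65 0 None
60
   0.6 0.06 None
   0.6 0.03 None
   0.6 0 (array([ 79.,   6., -62., 145., 227.,  31.,  68.]), 294)
   0.8 0 (array([-48.,  -7.,  61., 145., 229.,  25.,  63.]), 297)
   1.1 0 (array([-52.,  -8.,  61., 138., 233.,  18.,  55.]), 301)
   1.4 0 (array([ 69.,   5., -62., 128., 239.,  16.,  46.]), 307)
   1.65 0 (array([ 53.,  10., -51., 123., 231.,  12.,  54.]), 299)
```

Run:
```python
from h import *
np.set_printoptions(precision=1,suppress=True)
a=np.radians(41); r=.19
robot.line_to(push(.58,a,r,back=.05),rot(a),velocity=.1)
print(robot.line_to(push(.58,a,r),rot(a),velocity=.1,f_stop=10),robot.current_contact_force())
for th in np.arange(.7,1.66,.1):
    s=robot.line_to(push(th,a,r),rot(a),velocity=.08,f_stop=30)
    print(round(th,2),s,np.array(robot.current_contact_force()),robot.current_time_s())
    if s: break
im=vision.grab_frame("side"); cv2.imwrite("pics/s4.png",im[60:400,180:560][...,::-1])
```

```text
False [-0.4  0.6 -0.1]
0.7 False [-1.4  0.3 -0.2] 20.3583
0.8 False [-0.  -0.6  0.6] 20.75
0.9 False [-0.5 -1.  -3.4] 21.1417
1.0 False [-0.7 -0.6 -3.6] 21.5333
1.1 False [-1.2  0.7 -1.7] 21.925
1.2 False [-1.   0.2 -0.8] 22.3167
1.3 False [-0.1 -0.3 -0.3] 22.7083
1.4 False [-0.6  0.4  0.3] 23.1
1.5 False [0.1 0.5 0.3] 23.4917
1.6 False [ 0.6 -0.1  0.8] 23.8833
```

View pics/s4.png

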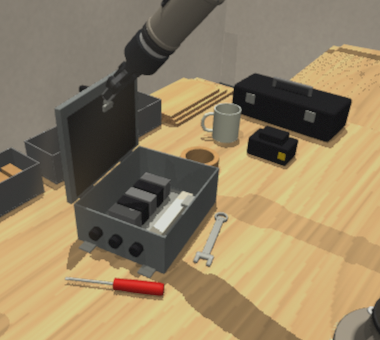

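The door stands close to upright. I will push a little further, back off, and measure its angle.

Run:
```python
from h import *
np.set_printoptions(precision=1,suppress=True)
a=np.radians(41); r=.19
for th in (1.66,1.72):
    print(robot.line_to(push(th,a,r),rot(a),velocity=.06,f_stop=30),np.array(robot.current_contact_force()))
p=np.array(robot.current_tool_pos()); robot.line_to(p-.09*X+.04*Z,velocity=.12)
try: robot.line_to(p-.16*X+.1*Z,rot(.2),velocity=.15)
except robot.PlanningError: print("stay")
robot.pause(.3)
k=vision.calibration("side")
im=vision.grab_frame("side").copy()
for th,c in ((1.45,(255,0,0)),(1.6,(0,255,0)),(1.75,(0,0,255))):
    P=np.array([H+R.from_rotvec(th*Y).apply(-.224*X+s*.143*Y) for s in (-1,1)])
    C=P@k["extrinsics"][:3,:3].T+k["extrinsics"][:3,3]; uv=(C*[1,-1,-1])@k["mtx"].T; uv=uv[:,:2]/uv[:,2:]
    cv2.line(im,*[tuple(int(round(v)) for v in q) for q in uv],c,1)
cv2.imwrite("pics/s5.png",cv2.resize(im[60:330,220:400],None,fx=2.2,fy=2.2)[...,::-1])
print(robot.current_contact_force(),robot.current_tool_pos(),robot.current_time_s())
```

```text
False [ 0.9 -0.   0.5]
False [ 1.1 -0.2 -0.1]
[-0.4  0.   0.5] [ 0.5 -0.   0.4] 26.75
```

View pics/s5.png

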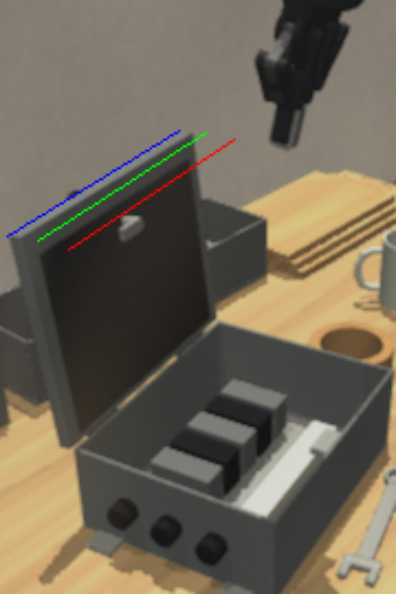

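The door's inner edge lies between the 1.6 rad line (green) and the 1.75 rad line (blue), so it stands at about 1.67 rad. The robot is clear of everything.

```bash
python3 -c "
from station import workorder
print(workorder.close_job())"
```

```text
the job is handed in; nothing more can be done
None
```

I turned the knob a quarter turn and the door stands open by itself at about 1.67 rad, past the 1.45 rad needed; the robot is clear of it and the job is handed in at about 27 s, though no verdict came back.

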